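Put the kickstand down and hold the bicycle stub upright for its smart lock

ROBOT

A 7-joint arm with a two-finger parallel gripper is mounted at the origin on the work surface. World frame = base frame: x ahead of the robot, y to its left, z up, the work surface at z = 0. Lengths are in mm, angles in rad, forces in N, time in s.
With the tool pointing down it reaches from about 400 to 875 mm from the base axis. Payload 4.4 kg.
Tool frame: the origin (TCP) lies between the finger pads, 19 mm behind the fingertips; this is the grasp point; z points along the fingers, y is the line along which they close (so a half turn about z gives the same grasp; the last joint's range is limited). The gripper opens to 85 mm and grips with 20 to 120 N. Pads are 22 mm wide; open, the fingers measure 114 mm over their backs; the gripper's body (76 mm by 85 mm) begins 54 mm behind the grasp point. The pads swing forward as they close: fully open they stand 13 mm farther back than shut.
Start: joints at [1.108, 0.628, 0.038, 1.517, -0.027, 0.996, -0.02], TCP at [251.232, -599.5, 250.013] pointing down, gripper open.
Joint ranges: [-3.06, 3.06], [-0.37, 2.12], [-1.25, 1.32], [0.18, 2.47], [-1.1, 4.24], [0.23, 1.98], [-2.94, 2.94]. Speed limits (rad/s): [2.57, 2.57, 3.14, 3.14, 3.14, 3.14, 3.14].

INTERFACE

Orientations are given as [roll, pitch, yaw] about the fixed x, y, z axes, in that order (R = Rz(yaw) Ry(pitch) Rx(roll)).
In Python, from cell import ctrl gives the robot as it stands.
- The arm moves only by the tool carry_out, never from a script. Its argument "deltas" is one flat list of numbers, 7 for each row, row after row: the turn, a rotation vector about the tool's x, y, z in degrees, then the shift along the tool's x, y, z in m, then the closure, from -1 (fully open) to 1 (shut). In form: [wx, wy, wz, dx, dy, dz, claw, wx, wy, wz, dx, dy, dz, claw, ...]. A call has 1 to 12 rows; each row shifts and turns the commanded pose from where the row before left it, along the tool's axes as they then stand; what a row does not reach is not made up. A row lasts 1/8 s, in which the tool goes at most 62.5 mm and 10.7 degrees, less where a joint would pass 70% of its speed; a pose out of reach is approached as far as the arm can. A call with a gripper value outside its range is refused whole. The fingers move at their own pace and stop on an object; the grip force is fixed at half the most. Time passes only in rows, so rows that do not move let the fingers close. It gives the time, the measured TCP pose, the force, the opening and the grip force at its end, in the units of the state.
- ctrl.read_state(): the state, without advancing time (a new reading comes with each control period).
- ctrl.get_image(name): name is "scene" or "side" or "wrist"; returns the picture (400x640x3 uint8, red, green, blue); there is no depth.
- ctrl.calibration(name): a dict with "mtx" (3x3 intrinsics, pixels), "R" (3x3) and "t" (3): a world point X has camera coordinates R X + t. Camera axes: x right, y down, z forward; pixel columns grow to the right and rows downward; lengths in mm; the calibration is good to about 2 mm. A picture is of the moment at which its call begins: read the wrist's pose just before it. calibration takes no time and is no camera call; for the wrist camera it gives the pose at the moment of the call.
- ctrl.finish_job(): hands the job in; it is judged then, once.
The state is a dict: "clock": time; "qpos": joint angles; "qd": joint speeds; "tau": joint torques, N m; "eef_pos": TCP position; "tool_rot": TCP orientation; "force": force on the tool from outside, world axes, zero at the start; "torque": the same for the moment, N m; "width": finger opening in mm; "gripper_force": force on a finger pad.
Only numpy, scipy, OpenCV 4.12 (cv2) and the standard library are available. Lean on these libraries where they do the work, as an engineer would, in place of code of your own. Each camera call takes 0.05 s, during which the arm holds its last target. There are 200 camera calls.

TASK

The rear end of a small bicycle, used to try out smart ring locks, leans on the rubber bumper of the post with its kickstand folded back. First flip the kickstand down past the centre of its spring so that it snaps fully down; then grip the top of the blue seat tube, bring the frame upright, clear of the bumper and of the kickstand, and finish while still holding it there against tipping, so that the lock can learn its level. Keep the wheel and the front foot where they stand on the bench, do not let the frame fall over, and leave the other things on the bench alone.

Things in the scene. Friction and masses are not known exactly. Their poses are not given: they have to be found in the camera images.
- stub: Loose rear end of a 12 inch bicycle, 0.8 to 1 kg: black-tyred wheel (diameter 304, tyre 48 mm thick; locked, does not turn), blue tube frame, black ring lock, front leg with rubber foot. Origin on the bench under the hub when upright; x forward, y to its left, z up in the wheel plane. It starts leaning 0.2 rad to its right (-y) on the bumper. Points named (..) below are mm in this frame.
- seat_top (a point): Middle of the open top end of the blue seat tube, (132,0,340). The tube (diameter 28.6, black end band) lies in the plane y = 0 and runs down and forward to (215,0,135), 404 mm per 1000. Its upper 45 mm stand free above the two seat stays: grip there from above, a finger on its left and one on its right.
- wheel_bottom (a point): Lowest point of the tyre, (0,0,0). Tyre and front foot are round underneath (radius 24 and 20): the frame rolls sideways about the line through them and falls to either side unless held.
- front_foot (a point): Lowest point of the rubber foot (diameter 40) on the dark leg under the bottom bracket, (215,0,0). The bottom bracket is a shell 68 wide at (215,0,135).
- hub_centre (a point): Middle of the wheel hub, (0,0,152). Its axle and nuts stick out to y = +66 and -66 (nut diameter 19).
- stand (a joint): Kickstand angle: 0 folded back at its stop, 1.75 fully down at its stop. An over-centre spring drives it from 0.87 rad to the nearer stop: 0.14 N m at the stops, falling to zero at 0.87. About 2 N down on the leg 70 mm behind the pivot starts it; past about 0.9 it snaps down by itself.
- stand_pivot (a point): Pivot of the kickstand, left of the wheel, (35,76,128). The hinge axis is nearly across the frame: (0.102,-0.994,-0.040) in its axes, right-handed for growing values. Push the leg down from its upper side; the leg's end moves backward-horizontal to downward and outward.
- stand_end (a point): Free end of the kickstand: straight aluminium leg of radius 7 with black foot of radius 9, this point (centre of the foot's round end) 112 from the pivot. Folded: (-76,90,135), pointing back along the wheel. Down: (46,107,21), splayed outward; with the frame upright it clears the bench by 12 mm. Resting on it the frame leans 6 degrees left.
- post: Fixed leaning post: aluminium profile 40 x 40 mm, 254 high, on a dark plate 120 x 90. Origin under the profile. On its +y side, axis at y = 34 and z = 224 mm, a black rubber bumper roll (diameter 36, 60 long, along x) on which the seat tube leans. The wheel plane is parallel to the post's x; the hub starts about 190 mm behind (-x) and the wheel's bottom 110 mm to the +y side of the post.
- door_lock: Bystander: black door lock 190 x 50 mm with a U handle, 72 mm high. Leave alone.
- spare_lock: Bystander: black horseshoe-shaped spare ring lock, 106 x 130 mm, 30 mm high. Leave alone.
- driver: Bystander: screwdriver, 180 mm long, lying. Leave alone.
- screw_tray: Bystander: open blue tray of screws, 130 x 100 mm, 35 mm high. Leave alone.
There are look-alikes about, which are no part of the job. Of the things shaped like the post, the aluminium one is meant.

How it is judged (in metres and radians):
On the way, in this order (a step that is already met when the one before it is completed fails the run):
1. the kickstand is snapped fully down while the frame still leans on the post (value of joint stand above 1.65 rad and angle between stub's own z axis and vertical above 0.1 rad), for 0.2 s.
2. the frame is held upright by the seat tube (angle between stub's own z axis and vertical below 0.06 rad and value of joint stand above 1.65 rad and contact force between the fingers and stub above 2 N and distance between the grasp point and seat_top below 0.06 m and height (world z) of each of wheel_bottom, front_foot below 0.008 m), for 0.3 s.
At the end, for the whole second after the job is handed in: The gripper still holds the seat tube near its top (TCP within 60 mm of it, over 2 N), frame within 3.4 degrees of upright and still, wheel and foot on the bench (within 8 mm), kickstand fully down (over 1.65 rad), and neither post nor kickstand carrying it (all of step 2 and contact force between stub and post below 0.2 N and height (world z) of stand_end above 0.0125 m and angular speed of stub below 0.15 rad/s and linear speed of stub below 0.03 m/s); the arm keeps its last pose, push and grip.
It fails at once if the frame falls over (angle between stub's own z axis and vertical above 0.45 rad).
It fails at once if the wheel or the front foot is lifted or dragged away (over 50 mm) (distance of any of wheel_bottom, front_foot from where it was at the start of the episode above 0.05 m).
It fails at once if a bystander is disturbed (over 20 mm) (distance of any of door_lock, spare_lock, driver, screw_tray from where it was at the start of the episode above 0.02 m).
It also fails if it takes over 59 s, if anything falls off the work surface, if the arm or the gripper's body presses on something with over 40 N, if the wrist force passes 120 N, or if a joint passes its speed limit or range.

## Working session

There is one attempt and no reset: what is moved stays moved. The work goes in short steps, Python scripts to look and compute and a tool call to move; the robot and the scene stay as the last step left them, time stands still between calls to the robot, and variables do not carry over. Pictures are saved under pics/ and viewed, at most 10 in all, crops included, and the job is handed in when it is done.

Besides the shell and the picture viewer there is one more tool, called after "Call:" as name(argument=value, ...), one argument or row to a line, values as JSON. carry_out: Moves the arm, as the interface text tells. Its arguments: {"type":"object","properties":{"deltas":{"type":"array"}},"required":["deltas"]}

```bash
mkdir -p pics
python3 - <<'E'
from cell import ctrl
import cv2,numpy as np
for n in ("scene","side"):
    cv2.imwrite(f"pics/{n}0.png",ctrl.get_image(n)[:,:,::-1])
    c=ctrl.calibration(n);R=np.array(c["R"]);print(n,np.array(c["mtx"]).round(1).tolist(),(-R.T@np.array(c["t"])).round(0),R[2].round(2))
print(ctrl.read_state())
E
```

```text
scene [[450.3, 0.0, 323.4], [0.0, 450.3, 208.3], [0.0, 0.0, 1.0]] [1279.  415. 1530.] [-0.45 -0.25 -0.86]
side [[393.0, 0.0, 313.5], [0.0, 393.0, 198.2], [0.0, 0.0, 1.0]] [ -77.  696. 1035.] [ 0.53 -0.52 -0.67]
{'clock': 0.1, 'qpos': array([ 1.10819622,  0.62923964,  0.03845144,  1.51826647, -0.02701935,
        0.99626795, -0.01999343]), 'qd': array([ 8.57017593e-04, -1.03532662e-03,  7.93778168e-05, -1.31347218e-03,
        1.36072076e-04,  1.07063064e-03, -2.50651129e-04]), 'tau': array([ 2.76006402e-03, -5.64528036e+01,  1.22968566e+00, -1.93975210e+01,
        1.10534034e-02,  5.35562576e-03,  6.20586479e-05]), 'eef_pos': array([ 251.03575848, -599.00817293,  249.19067623]), 'tool_rot': array([-3.13992914e+00,  3.35597812e-06,  3.96790788e-01]), 'force': array([ 0.37090279,  0.18608672, -0.93264987]), 'torque': array([ 0.02779708,  0.01731268, -0.01599506]), 'gripper_force': 0.0, 'width': 85.34691801136981}
```

View pics/scene0.png

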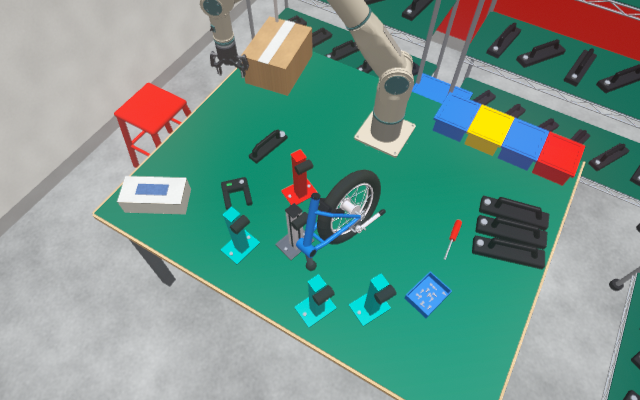

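View pics/side0.png

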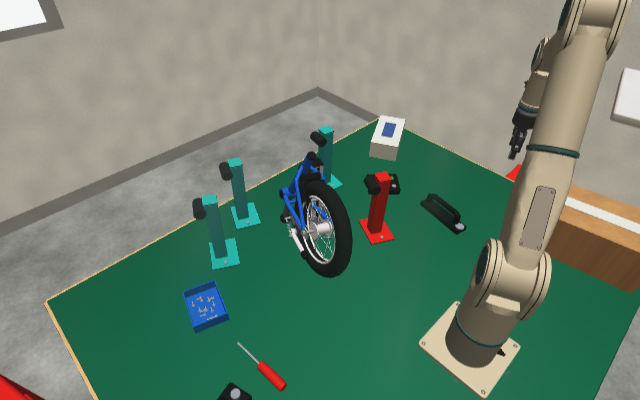

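The scene picture shows the bike at about (335,215), leaning on a grey aluminium post at (292,228). The red post (298,180) and the three cyan posts (238,235), (316,300) and (373,298) are look-alikes. I'll enlarge both views of the bike to confirm this and pick points.

Run:
```python
import cv2,numpy as np
a=cv2.imread("pics/scene0.png")[160:280,270:400]; b=cv2.imread("pics/side0.png")[145:285,265:385]
cv2.imwrite("pics/c1.png",cv2.resize(a,None,fx=5,fy=5,interpolation=cv2.INTER_CUBIC)[:600])
cv2.imwrite("pics/c2.png",cv2.resize(b,None,fx=4.25,fy=4.25,interpolation=cv2.INTER_CUBIC)[:600])
```

```text
(no output)
```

View pics/c1.png

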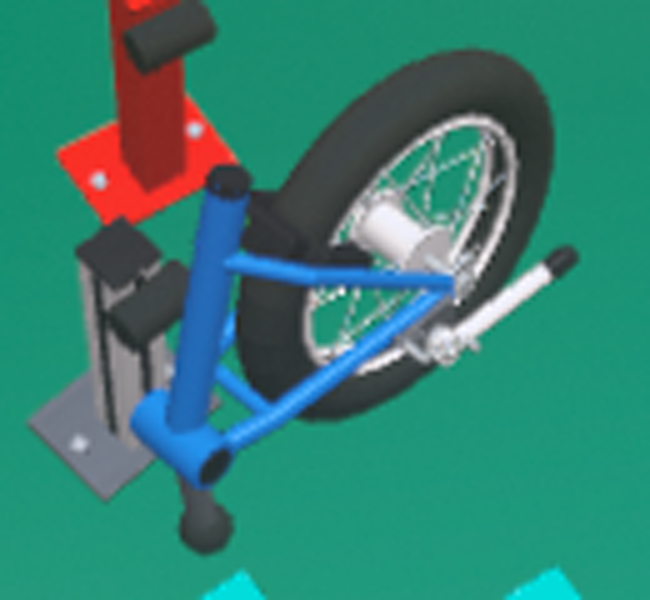

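View pics/c2.png

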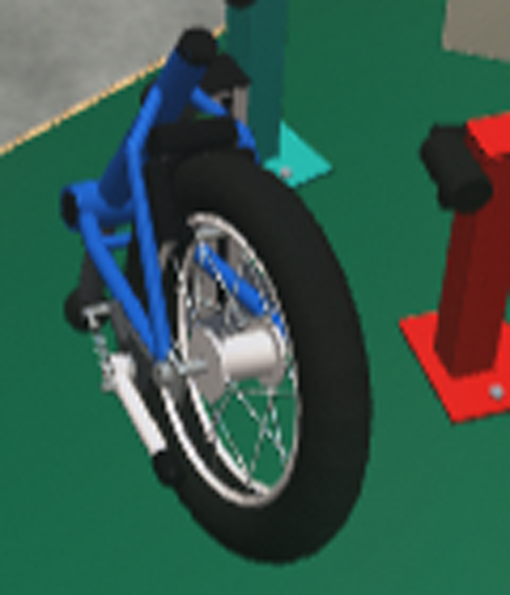

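The aluminium post touches the blue seat tube, so it is the one meant. Next I fit the stub's pose to points clicked in both views.

```bash
cat > h.py <<'E'
import numpy as np
from cell import ctrl
from scipy.spatial.transform import Rotation as Ro
def proj(n,X,c=None):
    c=c or ctrl.calibration(n); p=np.array(c["mtx"])@(np.array(c["R"])@np.atleast_2d(X).T+np.array(c["t"]).reshape(3,1)); return (p[:2]/p[2]).T
def pose(p):  # x,y,yaw,lean -> function stub->world (rolling line at z=22)
    R=Ro.from_euler("xz",[p[3],p[2]]); 
    return lambda P:R.apply(np.atleast_2d(P)-[0,0,22])+[p[0],p[1],22]
PTS=dict(seat=(132,0,340),send=(-76,90,135),foot=(215,0,20),bb=(215,34,135),nut=(0,66,152),piv=(35,76,128))
E
python3 - <<'E'
from h import *
from scipy.optimize import least_squares
S=dict(seat=(316,195.4),send=(382.8,211.8),foot=(311.2,265.4),bb=(312.8,253.2),nut=(362.6,217),piv=(359,228))
D=dict(seat=(311.6,155.6),send=(304.8,255.6),foot=(285,217.5),bb=(281.9,193.2),nut=(303.8,233.2),piv=(293.2,231.6))
P=np.array(list(PTS.values()),float)
cs={n:ctrl.calibration(n) for n in("scene","side")}
def f(p):
    W=pose(p)(P); return np.r_[(proj("",W,cs["scene"])-list(S.values())).ravel(),(proj("",W,cs["side"])-list(D.values())).ravel()]
best=min((least_squares(f,[600,0,y,.2],x_scale=[100,100,1,.1],loss="soft_l1") for y in(-2,-1,0,1,2,3)),key=lambda r:r.cost)
print(best.x,best.cost);print(f(best.x).reshape(2,-1,2).round(1).tolist())
np.save("pose.npy",best.x)
W=pose(best.x)
for k,v in PTS.items(): print(k,W(v).round(0))
print("post?",W([190,-110,0]))
# triangulate seat & send independently
import cv2
for k in S:
    M=[np.array(cs[n]["mtx"])@np.c_[np.array(cs[n]["R"]),np.array(cs[n]["t"])] for n in cs]
    X=cv2.triangulatePoints(*M,np.array(S[k],float),np.array(D[k],float));print(k,(X[:3]/X[3]).ravel().round(0))
E
```

```text
[ 5.08845415e+02  1.11949971e+02 -2.76719816e-01  1.92515817e-01] 4.239610335400428
[[[-0.4, -0.6], [-0.2, -0.9], [-0.5, -0.3], [-0.2, -0.2], [0.2, 0.2], [-0.7, 0.8]], [[0.2, -0.7], [0.7, 1.0], [0.1, 0.1], [-0.9, 0.8], [-1.9, 0.1], [-0.5, 0.6]]]
seat [[619.  17. 334.]]
send [[454. 197. 150.]]
foot [[716.  54.  20.]]
bb [[719.  65. 139.]]
nut [[520. 150. 162.]]
piv [[557. 155. 141.]]
post? [[663.27016454 -39.76966884 -20.63974403]]
seat [619.  19. 332.]
send [457. 198. 152.]
foot [716.  55.  21.]
bb [719.  64. 141.]
nut [518. 147. 161.]
piv [555. 155. 145.]
```

Both views agree: the fit residuals are about 1 px, the lean is 0.19 rad, and the predicted post position of (663,-40) matches the grey post. Now I move up and across with the fingers closed.

Call:
carry_out(
  deltas=[0,0,0,0,0,-0.05,1,0,0,0,0,0,-0.05,1,0,0,0,0,0,-0.05,1,0,0,0,0,0,-0.05,1,0,0,0,0.048,-0.0275,0,1,0,0,0,0.048,-0.0275,0,1,0,0,0,0.048,-0.0275,0,1,0,0,0,0.048,-0.0275,0,1,0,0,0,0.048,-0.0275,0,1,0,0,0,0.048,-0.0275,0,1,0,0,0,0.048,-0.0275,0,1,0,0,0,0.048,-0.0275,0,1],
)

```text
clock: 1.6
eef_pos: [521.0, -246.7, 449.7]
tool_rot: [-3.141, 0.0, 0.397]
force: [1.0, -0.6, 0.5]
width: 0.3
gripper_force: 0.0
```

Call:
carry_out(
  deltas=[0,0,0,0.01,-0.0497,0,1,0,0,0,0.01,-0.0497,0,1,0,0,0,0.01,-0.0497,0,1,0,0,0,0.01,-0.0497,0,1,0,0,0,0.01,-0.0497,0,1,0,0,0,0.01,-0.0497,0,1,0,0,0,0.01,-0.0497,0,1,0,0,0,0.01,-0.0497,0,1,0,0,0,0.01,-0.0497,0,1,0,0,-10,0,0,0,1,0,0,-10,0,0,0,1,0,0,-10,0,0,0,1],
)

```text
clock: 3.1
eef_pos: [430.2, 199.2, 449.6]
tool_rot: [-3.141, 0.001, 0.927]
force: [0.6, 0.2, 1.1]
width: 0.2
gripper_force: 0.0
```

Call:
carry_out(
  deltas=[0,0,-10,0,0,0,1,0,0,-10,0,0,0,1,0,0,-10,0,0,0,1,0,0,-10,0,0,0,1,0,0,-10,0,0,0,1,0,0,-10,0,0,0,1,0,0,-10,0,0,0,1,0,0,-10,0,0,0,1,0,0,-10,0,0,0,1,0,0,-10,0,0,0,1,0,0,-10,0,0,0,1,0,0,-1.4,0,0,0,1],
)

```text
clock: 4.6
eef_pos: [430.4, 198.9, 449.7]
tool_rot: [-3.141, -0.001, 2.864]
force: [0.2, 0.6, -0.7]
width: -0.2
gripper_force: 0.0
```

```bash
cat >> h.py <<'E'
def delta(st,goal_pos,goal_R): # in tool axes: turn deg, shift mm
    R=Ro.from_euler("xyz",st["tool_rot"])
    return (R.inv()*goal_R).as_rotvec(degrees=True).round(1),R.inv().apply(np.array(goal_pos)-st["eef_pos"]).round(1)
E
python3 - <<'E'
from h import *
p=np.load("pose.npy");W=pose(p);st=ctrl.read_state()
R0=Ro.from_euler("xyz",[np.pi,0,2.865]);G=R0*Ro.from_rotvec([12,-30,0],degrees=True)
piv=np.array([35,76,128.]);ax=np.array([.102,-.994,-.04]);ax/=np.linalg.norm(ax);u0=(np.array([-76,90,135])-piv)/112
z=G.apply([0,0,1])
def tcp(th,r,gap):
    u=Ro.from_rotvec(ax*th).apply(u0);n=-np.cross(ax,u)
    return W(piv+u*r+n*(7+gap))[0]-19*z
print("q",st["qpos"].round(2),"tool z",z.round(2))
prev=None
for th,g in [(0,80),(0,20),(0,0)]+[(t,-2) for t in np.arange(.1,1.31,.1)]:
    P=tcp(th,88,g)
    print(round(th,1),g,P.round(0),"step tool",None if prev is None else G.inv().apply(P-prev).round(1)); prev=P
print(delta(st,tcp(0,88,80),G), delta(st,tcp(0,88,80),Ro.from_euler("xyz",st["tool_rot"])))
E
```

```text
q [ 0.08  0.24 -0.73  1.64  0.17  1.32  0.61] tool z [ 0.42 -0.33 -0.85]
0 80 [468. 174. 247.] step tool None
0 20 [468. 188. 190.] step tool [30.5 24.  43.8]
0 0 [468. 192. 171.] step tool [10.2  8.  14.6]
0.1 -2 [468. 195. 161.] step tool [5.5 4.3 7.9]
0.2 -2 [469. 197. 152.] step tool [3.8 3.6 6.8]
0.3 -2 [471. 198. 144.] step tool [3.  3.7 7.1]
0.4 -2 [473. 200. 136.] step tool [2.2 3.8 7.4]
0.5 -2 [476. 201. 128.] step tool [1.3 3.8 7.6]
0.6 -2 [480. 202. 121.] step tool [0.5 3.8 7.7]
0.7 -2 [485. 203. 113.] step tool [-0.4  3.7  7.7]
0.8 -2 [491. 204. 107.] step tool [-1.2  3.6  7.7]
0.9 -2 [497. 204. 101.] step tool [-2.1  3.5  7.6]
1.0 -2 [503. 204.  95.] step tool [-2.9  3.3  7.4]
1.1 -2 [510. 204.  91.] step tool [-3.7  3.1  7.1]
1.2 -2 [518. 204.  86.] step tool [-4.4  2.9  6.8]
1.3 -2 [526. 203.  83.] step tool [-5.1  2.7  6.4]
(array([ 12., -30.,  -0.]), array([-42.7, -13.2, 203. ])) (array([0., 0., 0.]), array([-42.7, -13.2, 203. ]))
```

Call:
carry_out(
  deltas=[0,0,0,-0.0385,0.0036,0,1,0,0,0,0,0,0.05,1,0,0,0,0,0,0.05,1,4,-10,0,0,0,0,1,4,-10,0,0,0,0,1,4,-10,0,0,0,0,1,0,0,0,0,0,0,1],
)

```text
clock: 5.48
eef_pos: [465.9, 195.4, 349.1]
tool_rot: [-2.911, 0.516, 2.934]
force: [0.8, -0.6, 0.6]
width: -0.0
gripper_force: 0.0
```

Run:
```python
from h import *
st=ctrl.read_state();R=Ro.from_euler("xyz",st["tool_rot"]);print(st["eef_pos"],st["qpos"].round(2),R.apply([0,0,1]).round(2),delta(st,[468,192,200],R),delta(st,[468,192,171],R))
```

```text
[465.87357254 195.39354896 349.05559909] [-0.39  0.31 -0.54  1.98  0.85  1.08 -0.1 ] [ 0.42 -0.32 -0.85] (array([0., 0., 0.]), array([ 71.1,  27.2, 128.2])) (array([0., 0., 0.]), array([ 85.4,  32.9, 152.8]))
```

Call:
carry_out(
  deltas=[0,0,0,0.0178,0.0068,0.032,1,0,0,0,0.0178,0.0068,0.032,1,0,0,0,0.0178,0.0068,0.032,1,0,0,0,0.0178,0.0068,0.032,1,0,0,0,0,0,0,1],
)

```text
clock: 6.1
eef_pos: [470.9, 186.2, 199.2]
tool_rot: [-2.907, 0.514, 2.923]
force: [0.7, -0.1, 0.1]
width: 0.2
gripper_force: 0.0
```

Run:
```python
from h import *
import cv2
a=ctrl.get_image("scene")[150:290,270:430,::-1];b=ctrl.get_image("side")[140:280,255:395,::-1]
cv2.imwrite("pics/k1.png",cv2.resize(np.hstack([a,b]),None,fx=2.65,fy=2.65,interpolation=cv2.INTER_CUBIC))
print(ctrl.read_state()["eef_pos"])
```

```text
[471.89997839 188.02343902 201.86982725]
```

View pics/k1.png

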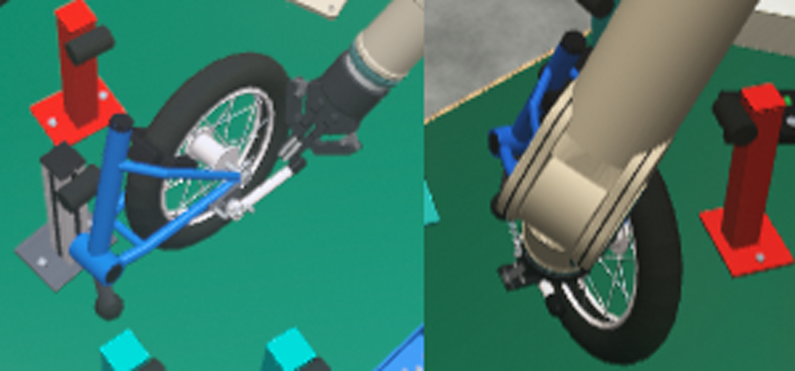

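The scene crop shows the closed tip just above the leg near its black foot at (292,160), clear of the tyre. Next I touch down and follow the arc.

Call:
carry_out(
  deltas=[0,0,0,0.0095,0.004,0.0117,1,0,0,0,0.0095,0.004,0.0117,1,0,0,0,0.0055,0.0043,0.008,1,0,0,0,0.0038,0.0036,0.0068,1,0,0,0,0.003,0.0037,0.0071,1,0,0,0,0.0022,0.0038,0.0074,1,0,0,0,0.0013,0.0038,0.0076,1],
)

```text
clock: 7.08
eef_pos: [475.6, 201.1, 126.9]
tool_rot: [-2.912, 0.518, 2.926]
force: [1.0, -0.1, 0.5]
width: 0.1
gripper_force: 0.3
```

Call:
carry_out(
  deltas=[0,0,0,0.0005,0.0038,0.0077,1,0,0,0,-0.0004,0.0037,0.0077,1,0,0,0,-0.0012,0.0036,0.0077,1,0,0,0,-0.0021,0.0035,0.0076,1,0,0,0,-0.0029,0.0033,0.0074,1,0,0,0,-0.0037,0.0031,0.0071,1,0,0,0,-0.0044,0.0029,0.0068,1,0,0,0,0,0,0,1],
)

```text
clock: 8.07
eef_pos: [517.6, 203.0, 85.6]
tool_rot: [-2.911, 0.518, 2.925]
force: [0.7, 0.2, -0.1]
width: 0.0
gripper_force: 0.0
```

Run:
```python
from h import *
import cv2
a=ctrl.get_image("scene")[150:290,270:430,::-1];b=ctrl.get_image("side")[140:280,255:395,::-1]
cv2.imwrite("pics/k2.png",cv2.resize(np.hstack([a,b]),None,fx=2.65,fy=2.65,interpolation=cv2.INTER_CUBIC))
W=pose(np.load("pose.npy"));print(proj("scene",W([[46,107,21],[-76,90,135]])),proj("side",W([[46,107,21]])))
```

```text
[[364.16060427 252.50461456]
 [382.5664374  210.93201441]] [[277.57114935 256.22225968]]
```

View pics/k2.png

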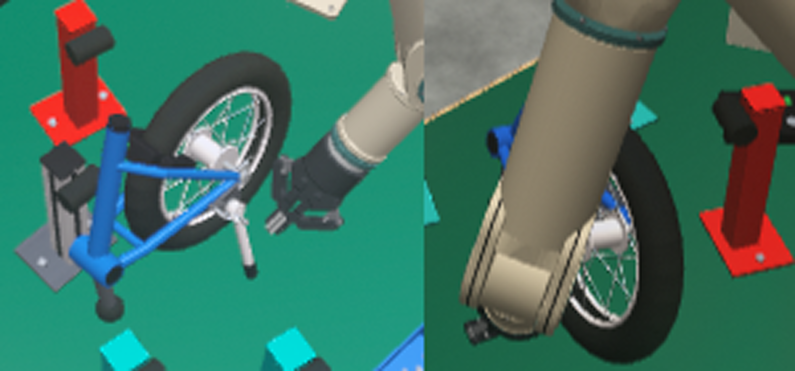

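The stand now points down. Its end is at scene (364,252), exactly the predicted fully-down position, and the frame still leans. I retreat, open the fingers and remove the tilt.

Call:
carry_out(
  deltas=[0,0,0,0,0,-0.05,1,0,0,0,0,0,-0.05,1,0,0,0,0,0,-0.05,1,0,0,0,0,0,-0.05,1,0,0,0,0,0,-0.05,1,0,0,0,0,0,-0.05,-1,-4,10,0,0,0,0,-1,-4,10,0,0,0,0,-1,-4,10,0,0,0,0,-1,0,0,0,0,0,-0.055,-1,0,0,0,0,0,-0.055,-1,0,0,0,0,0,-0.03,-1],
)

```text
clock: 9.68
eef_pos: [390.1, 301.5, 482.4]
tool_rot: [3.139, 0.002, 2.865]
force: [-0.2, -0.2, 0.1]
width: 85.3
gripper_force: 0.0
```

Run:
```python
from h import *
import cv2
ia=ctrl.get_image("scene");ib=ctrl.get_image("side")
np.savez("im2.npz",a=ia,b=ib)
a=ia[160:280,280:400,::-1];b=ib[145:265,265:385,::-1]
cv2.imwrite("pics/k3.png",cv2.resize(np.hstack([a,b]),None,fx=3.33,fy=3.33,interpolation=cv2.INTER_CUBIC))
W=pose(np.load("pose.npy"));print(proj("scene",W(PTS["seat"])),proj("side",W(PTS["seat"])))
```

```text
[[315.55836537 194.83970444]] [[311.82173238 154.91791089]]
```

View pics/k3.png

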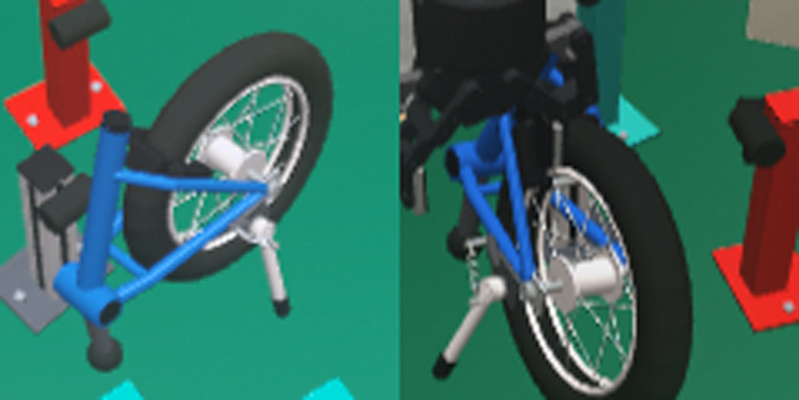

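```bash
cat >> h.py <<'E'
d=np.array([83,0,-205.])/np.hypot(83,205)
GS=Ro.from_matrix(np.c_[np.cross([0,1,0],d),[0,1,0],d]) # tool axes in stub: y left, z along tube
def grasp(p,back=0,depth=18): # depth of TCP below seat_top
    return pose(p)(np.array([132,0,340])+d*(depth-back))[0], Ro.from_euler("xz",[p[3],p[2]])*GS
E
python3 - <<'E'
from h import *
p=np.load("pose.npy");st=ctrl.read_state();R=Ro.from_euler("xyz",st["tool_rot"])
for b in(120,0):
    P,G=grasp(p,b);print(b,P,G.as_euler("xyz").round(3),delta(st,P,G))
P1,_=grasp(p,120)
print(st["qpos"].round(2),GS.as_matrix().round(2))
E
```

```text
120 [577.43659319  10.41636657 426.92340101] [2.934 0.377 2.788] (array([-10.6, -21.7,   2.1]), array([-259.3, -230. ,   56. ]))
0 [626.57167469  18.58466495 317.74912442] [2.934 0.377 2.788] (array([-10.6, -21.7,   2.1]), array([-303.9, -209.3,  165.4]))
[-0.16  0.26 -0.75  1.53  0.18  1.41  0.38] [[-0.93  0.    0.38]
 [ 0.    1.    0.  ]
 [-0.38  0.   -0.93]]
```

Call:
carry_out(
  deltas=[0,0,0,-0.037,-0.0329,0,-1,0,0,0,-0.037,-0.0329,0,-1,0,0,0,-0.037,-0.0329,0,-1,0,0,0,-0.037,-0.0329,0,-1,0,0,0,-0.037,-0.0329,0,-1,0,0,0,-0.037,-0.0329,0,-1,0,0,0,-0.037,-0.0329,0,-1,-3.5,-7.2,0.7,0,0,0,-1,-3.5,-7.2,0.7,0,0,0,-1,-3.5,-7.2,0.7,0,0,0,-1,0,0,0,0,0,0,-1,0,0,0,0,0,0,-1],
)

```text
clock: 11.28
eef_pos: [577.1, 8.8, 480.0]
tool_rot: [2.943, 0.37, 2.79]
force: [-0.3, -0.2, -0.3]
width: 85.3
gripper_force: 0.0
```

Run:
```python
from h import *
import cv2
p=np.load("pose.npy");st=ctrl.read_state()
for b in(60,0):
    P,G=grasp(p,b);print(b,delta(st,P,G))
print(st["eef_pos"],st["qpos"].round(2))
c=ctrl.calibration("wrist");im=ctrl.get_image("wrist")
s=pose(p)(np.array([[132,0,340],[132,0,340]+d*45,[215,34,135],[0,66,152]]));print(proj("",s,c))
cv2.imwrite("pics/w1.png",im[:,:,::-1])
```

```text
60 (array([-0.4, -0.4,  0.1]), array([ 19. ,  -7.8, 108.7]))
0 (array([-0.4, -0.4,  0.1]), array([ 18.6,  -7.3, 168.7]))
[577.1176215    8.82460418 479.96698136] [ 0.5   0.17 -0.64  1.71  0.11  0.88  1.09]
[[311.39982127 169.25418327]
 [312.81655434 162.49505778]
 [336.13192315 147.58556495]
 [369.34224854  -7.86768911]]
```

View pics/w1.png

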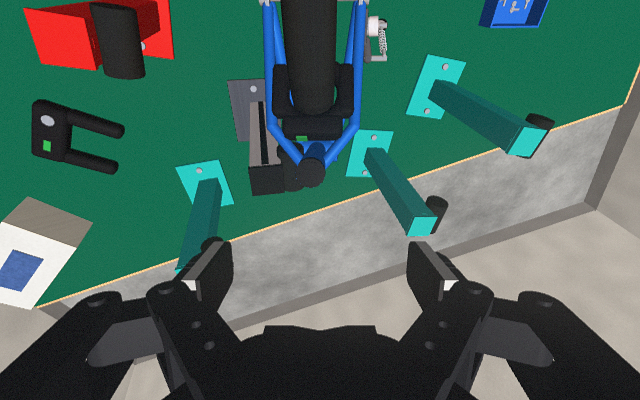

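The wrist view shows the seat-tube end at (312,171) against a predicted (311,169), so the pose is confirmed. Now I descend and close.

Call:
carry_out(
  deltas=[0,0,0,0.019,-0.0075,0,-1,0,0,0,0,0,0.036,-1,0,0,0,0,0,0.036,-1,0,0,0,0,0,0.036,-1,0,0,0,0,0,0.02,-1,0,0,0,0,0,0.02,-1,0,0,0,0,0,0.02,-1,0,0,0,0,0,0,-1,0,0,0,0,0,0,-1],
)

```text
clock: 12.45
eef_pos: [625.8, 18.7, 318.4]
tool_rot: [2.942, 0.372, 2.79]
force: [-0.3, 0.1, 0.9]
width: 85.1
gripper_force: 0.0
```

Call:
carry_out(
  deltas=[0,0,0,0,0,0,-0.5,0,0,0,0,0,0,-0.2,0,0,0,0,0,0,0,0,0,0,0,0,0,0.15,0,0,0,0,0,0,0.25,0,0,0,0,0,0,0.35],
)

```text
clock: 13.2
eef_pos: [625.5, 18.9, 318.0]
tool_rot: [2.941, 0.371, 2.79]
force: [-1.5, 0.9, 0.7]
width: 28.2
gripper_force: 19.4
```

Call:
carry_out(
  deltas=[0,0,0,0,0,0,1,0,0,0,0,0,0,1,0,0,0,0,0,0,1,0,0,0,0,0,0,1],
)

```text
clock: 13.7
eef_pos: [625.6, 18.9, 318.1]
tool_rot: [2.941, 0.372, 2.79]
force: [-1.4, 0.4, 2.6]
width: 27.2
gripper_force: 59.0
```

Run:
```python
from h import *
p=np.load("pose.npy");st=ctrl.read_state();R=Ro.from_euler("xyz",st["tool_rot"]);P=st["eef_pos"]
print(P,st["width"],st["gripper_force"],st["force"])
yaw=p[2];l0=p[3];left=np.array([-np.sin(yaw),np.cos(yaw),0])
def T(l): # stub lean l with rolling
    return Ro.from_euler("xz",[l,yaw]), np.array([p[0],p[1],22])+left*22*(l0-l)
A,a=T(l0);loc=A.inv().apply(P-a);RL=A.inv()*R
prev=(P,R)
for l in l0*(1-np.arange(1,13)/12):
    B,b=T(l);Q=B.apply(loc)+b;RQ=B*RL
    if True: print(l.round(3),Q.round(1),(prev[1].inv()*RQ).as_rotvec(degrees=True).round(2),prev[1].inv().apply(Q-prev[0]).round(2))
    prev=(Q,RQ)
print("stub lateral of grasp/lean est:",A.inv().apply(P-a)+[0,0,22])
```

```text
[625.59657039  18.89494413 318.09537577] 27.22072868992241 59.04962137341499 [-1.40956955  0.41724895  2.57903769]
0.176 [627.   23.8 319. ] [ 0.85 -0.   -0.34] [0.03 5.19 0.07]
0.16 [628.4  28.7 319.8] [ 0.85 -0.   -0.34] [0.03 5.19 0.06]
0.144 [629.8  33.7 320.5] [ 0.85 -0.   -0.34] [0.03 5.19 0.06]
0.128 [631.2  38.6 321.2] [ 0.85 -0.   -0.34] [0.03 5.19 0.05]
0.112 [632.6  43.6 321.8] [ 0.85 -0.   -0.34] [0.03 5.19 0.05]
0.096 [634.   48.6 322.3] [ 0.85 -0.   -0.34] [0.02 5.19 0.04]
0.08 [635.4  53.5 322.7] [ 0.85 -0.   -0.34] [0.02 5.19 0.04]
0.064 [636.9  58.5 323. ] [ 0.85 -0.   -0.34] [0.02 5.19 0.03]
0.048 [638.3  63.5 323.3] [ 0.85 -0.   -0.34] [0.02 5.19 0.03]
0.032 [639.7  68.5 323.5] [ 0.85 -0.   -0.34] [0.02 5.19 0.02]
0.016 [641.1  73.5 323.6] [ 0.85 -0.   -0.34] [0.01 5.19 0.02]
0.0 [642.5  78.5 323.6] [ 0.85 -0.   -0.34] [0.01 5.19 0.01]
stub lateral of grasp/lean est: [1.37732358e+02 9.77302923e-02 3.23649349e+02]
```

Call:
carry_out(
  deltas=[0.85,0,-0.34,0,0.0052,0.0001,1,0.85,0,-0.34,0,0.0052,0.0001,1,0.85,0,-0.34,0,0.0052,0.0001,1,0.85,0,-0.34,0,0.0052,0.0001,1,0.85,0,-0.34,0,0.0052,0.0001,1,0.85,0,-0.34,0,0.0052,0,1],
)

```text
clock: 14.45
eef_pos: [634.2, 49.2, 322.5]
tool_rot: [3.046, 0.377, 2.829]
force: [-4.3, 1.7, 5.6]
width: 27.7
gripper_force: 59.4
```

Call:
carry_out(
  deltas=[0.85,0,-0.34,0,0.0052,0,1,0.85,0,-0.34,0,0.0052,0,1,0.85,0,-0.34,0,0.0052,0,1,0.85,0,-0.34,0,0.0052,0,1,0.85,0,-0.34,0,0.0052,0,1,0.85,0,-0.34,0,0.0052,0,1,0,0,0,0,0,0,1,0,0,0,0,0,0,1,0,0,0,0,0,0,1,0,0,0,0,0,0,1],
)

```text
clock: 15.7
eef_pos: [642.5, 79.5, 324.0]
tool_rot: [-3.135, 0.379, 2.868]
force: [-4.4, 3.1, 6.2]
width: 27.3
gripper_force: 59.2
```

Run:
```python
from h import *
import cv2
ia=ctrl.get_image("scene");ib=ctrl.get_image("side");st=ctrl.read_state()
a=ia[150:290,280:410,::-1];b=ib[140:280,255:385,::-1]
cv2.imwrite("pics/u1.png",cv2.resize(np.hstack([a,b]),None,fx=3.05,fy=3.05,interpolation=cv2.INTER_CUBIC))
p=np.load("pose.npy");q=p.copy();q[3]=0;q[:2]+=4.2*np.array([-np.sin(p[2]),np.cos(p[2])]);W=pose(q)
X=W([[46,107,21],[132,0,340],[0,66,152],[215,34,135],[215,0,20]])
print((proj("scene",X)-[280,150])*3.05,(proj("side",X)-[255,140])*3.05+[396.5,0]);print(st["eef_pos"],st["force"],st["torque"],st["qd"].round(3),grasp(q)[0],np.degrees((Ro.from_euler("xyz",st["tool_rot"]).inv()*grasp(q)[1]).as_rotvec()))
```

```text
[[258.76440044 323.23777364]
 [152.46756126 172.80945821]
 [270.75106462 225.991252  ]
 [115.77820724 331.58814903]
 [ 95.94746421 353.26767464]] [[461.07056716 368.77939109]
 [510.66202991  58.2516504 ]
 [512.086225   302.02682919]
 [454.54982773 174.86690053]
 [485.52953407 237.81202679]]
[642.53588456  79.51206953 324.00874481] [-4.32962254  3.36843423  5.90674617] [0.67536024 0.75033403 0.20336968] [ 0.     0.    -0.001 -0.     0.002  0.    -0.001] [643.46930258  78.08204634 323.31563138] [-0.33165557 -0.35213343  0.14195851]
```

View pics/u1.png

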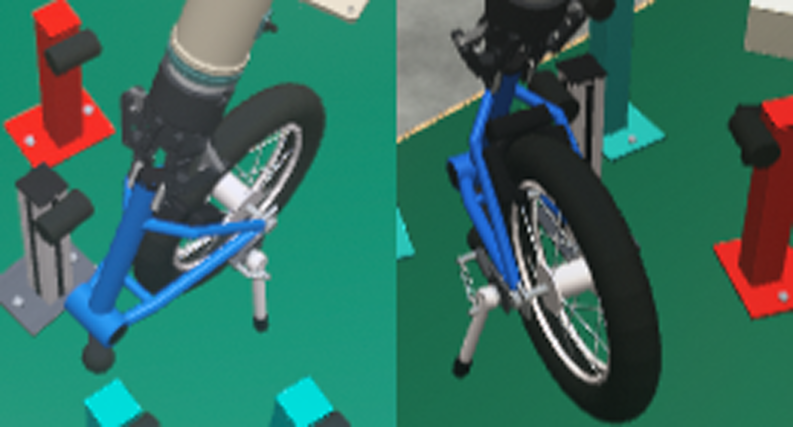

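The frame is upright in the gripper. The stand foot at (261,323) and bracket at (116,328) match the upright prediction within about 1 px of the original image, there is a clear gap to the bumper, and the arm is still. I'm handing in.

```bash
python3 -c "
from cell import ctrl
print(ctrl.finish_job())"
```

```text
the job is handed in; nothing more can be done
None
```

I flipped the kickstand fully down and handed the job in at about 16 s with the frame upright, gripped near the seat-tube top and clear of the bumper and kickstand; no verdict came back.

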